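# Empty the tin hopper onto the drying rack

### The job

Draw the hopper's slide gate right out until it hits its end stop, so that the sealed tins roll down into the pick-up trough, then stack every short steel tin, those from the hopper and any left in the shallow enamel tray, as a pyramid on the wooden dowel rack: lying on their sides along the dowels, centred on them, three in the rack's hollows and the rest saddled into the gaps of the layer below. Finally have the gate pushed fully shut again for the next batch, and leave everything else on the bench where it stands.

Things in the scene. Friction and masses are not known exactly. Their poses are not given: they have to be found in the camera images.
- hopper: Fixed sheet-steel feed hopper on legs, open at the top, with a pick-up trough. Origin: on the bench under the middle of the gate; y axis uphill along the chute, x axis across it. A straight floor slopes 0.17 rad from the trough's front stop (y = -200 mm) up past the gate (floor 50 mm high) to the back wall (y = +195 mm). Inside width 68 mm. Head bar over the gate: top 142 mm high; rear mouth flared to 150 mm wide, 0.22 m high.
- trough_end (a point): Where the middle of the lowest tin comes to rest, against the trough's 42 mm high front stop; axes as the hopper's. The trough's side lips (4 mm thick) are only 10 mm above its floor, so tins stick out above them. Tins lie across the chute and roll down by themselves when free; three fit in a row, and when the lowest is taken the others roll down.
- gate (a joint): Slide gate: an upright aluminium blade across the chute that slides level along -x of the hopper (towards the robot). Value in m: 0 = fully shut, grows as it is drawn out, 0.080 = against its end stop. Friction about 3 N; it stays where it is left. Below about 0.07 the blade still blocks the tins.
- gate_grip (a point): On the gate's black upright grip plate, 17 mm below its top edge; moves with the gate; axes as the hopper's. Plate 10 mm thick (x), 50 mm wide (y), from 61 to 139 mm above the bench, 101 mm out from the gate's middle when shut. Free for 45 mm on the hopper side above the tail bar (top 73 mm high); outside stands only the end stop lug (top 86 mm high).
- rack: Fixed wooden drying rack standing on the bench: four round dowels (10 mm thick, 150 mm long, along the rack's x axis, 64 mm apart along its y axis, centres 26 mm high) on two side rails at x = +-72 mm (26 mm high), with 12 mm thick end boards, 85 mm high, inner faces at y = +-104 mm. The three hollows between neighbouring dowels each take one tin lying along the rack's x axis. Origin: on the bench under its middle.
- tray: Fixed shallow white enamel tray with blue rim, 126 mm (x) by 266 mm (y), floor 3 mm above the bench, rim 22 mm above it, 4 mm thick. Origin: on the bench under its middle.
- rack_low0 (a point): Centre of a tin lying in the rack's hollow at the -y end (40 mm above the bench); axes as the rack's.
- rack_low1 (a point): Centre of a tin lying in the rack's middle hollow (40 mm above the bench); axes as the rack's.
- rack_low2 (a point): Centre of a tin lying in the rack's hollow at the +y end (40 mm above the bench); axes as the rack's.
- rack_mid0 (a point): Centre of a tin saddled in the gap between the tins at low0 and low1 (91 mm above the bench).
- rack_mid1 (a point): Centre of a tin saddled in the gap between the tins at low1 and low2 (91 mm above the bench).
- rack_top (a point): Centre of a tin saddled on the two tins of the second layer (142 mm above the bench).
- tin1_mid (a point): Middle of a plain steel tin, a cylinder 60 mm in diameter and 62 mm long with flat ends, about 0.18 kg; rolls easily; its x axis is the tin's axis (the tin may have rolled about it). In the hopper at the start, number 1 from the gate. Can be gripped by its flat ends.
- tin2_mid (a point): Middle of a plain steel tin, a cylinder 60 mm in diameter and 62 mm long with flat ends, about 0.18 kg; rolls easily; its x axis is the tin's axis (the tin may have rolled about it). In the hopper at the start, number 2 from the gate.
- tin3_mid (a point): Middle of a plain steel tin, a cylinder 60 mm in diameter and 62 mm long with flat ends, about 0.18 kg; rolls easily; its x axis is the tin's axis (the tin may have rolled about it). In the hopper at the start, number 3 from the gate.
- tin4_mid (a point): Middle of a plain steel tin, a cylinder 60 mm in diameter and 62 mm long with flat ends, about 0.18 kg; rolls easily; its x axis is the tin's axis (the tin may have rolled about it). Lying in the tray at the start (may be absent).
- tin5_mid (a point): Middle of a plain steel tin, a cylinder 60 mm in diameter and 62 mm long with flat ends, about 0.18 kg; rolls easily; its x axis is the tin's axis (the tin may have rolled about it). Lying in the tray at the start (may be absent).
- tin6_mid (a point): Middle of a plain steel tin, a cylinder 60 mm in diameter and 62 mm long with flat ends, about 0.18 kg; rolls easily; its x axis is the tin's axis (the tin may have rolled about it). Lying in the tray at the start (may be absent).
- jar_a: Closed glass jar with metal lid, upright, 54 mm wide, 62 mm high; bystander. Origin: centre of its underside.
- jar_b: Closed glass jar with metal lid, upright, 66 mm wide, 85 mm high; bystander. Origin: centre of its underside.
- tall_can: Tall closed can standing upright, 74 mm wide, 110 mm high; bystander. Origin: centre of its underside.
- beaker: Glass beaker, 72 mm wide, 95 mm high; bystander. Origin: centre of its underside.
- tripod: Steel laboratory tripod, 130 mm across the feet, 154 mm high; bystander. Origin: centre of its underside.
- basket: Round wicker basket with soaps, 176 mm wide, 52 mm high; bystander. Origin: centre of its underside.
Things that resemble listed ones, but are neither listed nor needed, are in the scene too. What is shaped like the part that bears tin2_mid but red is not meant.

How it is judged (in metres and radians):
On the way:
1. the gate is drawn out to its end stop (value of joint gate above 0.076 m), for 0.2 s.
At the end, for the whole second after the job is handed in: every tin present lies at rest in one of the pyramid's places on the rack (its middle within 18 mm of the place, its axis within 0.25 rad of the dowels), and the gate is shut to within 4 mm ((distance between tin1_mid and rack_low0 below 0.018 m or distance between tin1_mid and rack_low1 below 0.018 m or distance between tin1_mid and rack_low2 below 0.018 m or distance between tin1_mid and rack_mid0 below 0.018 m or distance between tin1_mid and rack_mid1 below 0.018 m or distance between tin1_mid and rack_top below 0.018 m) and angle between the x axis of each of tin1_mid, tin2_mid, tin3_mid, tin4_mid, tin5_mid, tin6_mid and the x axis of rack, either way round below 0.25 rad and linear speed of each of tin1, tin2, tin3, tin4, tin5, tin6 below 0.03 m/s and (distance between tin2_mid and rack_low0 below 0.018 m or distance between tin2_mid and rack_low1 below 0.018 m or distance between tin2_mid and rack_low2 below 0.018 m or distance between tin2_mid and rack_mid0 below 0.018 m or distance between tin2_mid and rack_mid1 below 0.018 m or distance between tin2_mid and rack_top below 0.018 m) and (distance between tin3_mid and rack_low0 below 0.018 m or distance between tin3_mid and rack_low1 below 0.018 m or distance between tin3_mid and rack_low2 below 0.018 m or distance between tin3_mid and rack_mid0 below 0.018 m or distance between tin3_mid and rack_mid1 below 0.018 m or distance between tin3_mid and rack_top below 0.018 m) and (distance between tin4_mid and rack_low0 below 0.018 m or distance between tin4_mid and rack_low1 below 0.018 m or distance between tin4_mid and rack_low2 below 0.018 m or distance between tin4_mid and rack_mid0 below 0.018 m or distance between tin4_mid and rack_mid1 below 0.018 m or distance between tin4_mid and rack_top below 0.018 m) and (distance between tin5_mid and rack_low0 below 0.018 m or distance between tin5_mid and rack_low1 below 0.018 m or distance between tin5_mid and rack_low2 below 0.018 m or distance between tin5_mid and rack_mid0 below 0.018 m or distance between tin5_mid and rack_mid1 below 0.018 m or distance between tin5_mid and rack_top below 0.018 m) and (distance between tin6_mid and rack_low0 below 0.018 m or distance between tin6_mid and rack_low1 below 0.018 m or distance between tin6_mid and rack_low2 below 0.018 m or distance between tin6_mid and rack_mid0 below 0.018 m or distance between tin6_mid and rack_mid1 below 0.018 m or distance between tin6_mid and rack_top below 0.018 m) and value of joint gate below 0.004 m); the robot touches nothing.
It fails at once if something else on the bench is knocked over or moved more than 40 mm (distance of any of jar_a, jar_b, tall_can, beaker, tripod, basket from where it was at the start of the episode above 0.04 m).
Of tin4, tin5, tin6 only 1 to 3 are there at a start; the rules pass over those that are not, and their reading is None.
At some moment in a run one of tin4, tin5, tin6 may be knocked a few centimetres aside while the robot is not near it.
It also fails if it takes over 210 s, if anything falls off the work surface, if the arm or the gripper's body presses on something with over 40 N, if the wrist force passes 120 N, or if a joint passes its speed limit or range.

### The arm

A 7-joint arm with a two-finger parallel gripper is mounted at the origin on the work surface. World frame = base frame: x ahead of the robot, y to its left, z up, the work surface at z = 0. Lengths are in mm, angles in rad, forces in N, time in s.
With the tool pointing down it reaches from about 400 to 900 mm from the base axis. Payload 5.6 kg.
Tool frame: the origin (TCP) lies midway between the tips of the shut fingers; the grasp point (between the pads) lies 19 mm behind it; x points along the fingers, y is the direction in which the jaws open and shut, and the axes are right-handed (so a half turn about x gives the same grasp; the last joint's range is limited). The gripper opens to 92 mm and grips with 3 to 60 N. Pads are 20 mm wide; open, the fingers measure 128 mm over their backs; the gripper's body (75 mm by 189 mm) begins 69 mm behind the grasp point.
Start: joints at [1.201, 0.468, -0.012, 1.603, 0.006, 1.071, -0.056], TCP at [208.618, -615.62, 214.592] pointing down, gripper open.
Joint ranges: [-2.53, 2.53], [-0.31, 2.02], [-1.57, 1.55], [0.28, 2.44], [-1.29, 4.43], [0.15, 1.84], [-2.92, 2.92]. Speed limits (rad/s): [2.57, 2.57, 3.14, 3.14, 3.14, 3.14, 3.14].

### API

Orientations are given as a rotation vector (axis times angle).
In Python, from cell import robot, grip, kin, viewer gives the robot as it stands. Calls block until the motion is done:
- robot.movep(position, orientation): joint-space move of the TCP to a pose.
- robot.servo_line(position, feed=150, rotation=None): straight line of the TCP; rotation=None keeps the orientation; feed is the mean speed in mm/s.
- robot.goto_joints(angles): joint-space move.
- grip(opening, newtons=None): opening from 0.0 (shut) to 1.0 (fully open); newtons is the grip in N (None keeps the last); returns when the fingers have stopped.
- robot.hold(seconds).
- kin.ik(position, orientation): joint angles nearest the present ones, or None.
- robot.observe(): the state.
- viewer.read_camera(name): name is "scene" or "top" or "wrist"; returns the picture (400x640x3 uint8, red, green, blue); there is no depth.
- viewer.camera_info(name): a dict with "camera_matrix" (3x3 intrinsics, pixels), "k1" (the pictures are not rectified: a ray, as slopes to the right and down, at radius r is drawn at 1 + k1 r^2 times it, then the intrinsics apply), "R" (3x3) and "t" (3): a world point X has camera coordinates R X + t. Camera axes: x right, y down, z forward; pixel columns grow to the right and rows downward; lengths in mm; the calibration is good to about 2 mm. A picture is of the moment at which its call begins: read the wrist's pose just before it. camera_info takes no time and is no camera call; for the wrist camera it gives the pose at the moment of the call.
A pose or a line that the arm cannot do raises robot.IKError and nothing moves.
- robot.job_done(): hands the job in, once; it reports no verdict.
Trained networks look in the newest picture that a camera, given by its name, has taken for a name from the list of things; names that differ only in an ending like _2 or _b are one class to them, and where a whole thing is asked for, a point or a joint stands for the part that bears it (a point fixed in the world has none). Each returns a list of dicts, best first, with "confidence" (0 to 1); they miss things now and then, are a little off and sometimes report something else, mostly with a low value. They report only what shows in the picture. A call takes as long as a camera call. They do not tell look-alikes from the thing itself.
- viewer.silhouettes(name, camera): "mask" (400x640 bool, what is visible of it).
- viewer.pinpoint(name, camera): "at" ([x, y, z] in mm, in the coordinates of the camera as it stood for that picture, good to about 4 mm: a listed point, or the origin of a listed thing).
The state is a dict: "t": time; "joints": joint angles; "joint_velocities": joint speeds; "joint_torque": joint torques, N m; "tcp_pos": TCP position; "tcp_rot": TCP orientation; "contact_force": force on the tool from outside, world axes, zero at the start; "wrist_torque": the same for the moment, N m; "grip_width": opening from 0.0 (shut) to 1.0 (fully open).
Only numpy, scipy, OpenCV 4.12 (cv2) and the standard library are available. Lean on these libraries where they do the work, as an engineer would, in place of code of your own. Each camera call takes 0.05 s, during which the arm holds its last target.

## Working session

There is one attempt and no reset: what is moved stays moved. The work goes in short steps, each a Python script; the robot and the scene stay as the last script left them, time stands still between calls to the robot, and variables do not carry over. Pictures are saved under pics/ and viewed, and the job is handed in when it is done.

```bash
ls; mkdir -p pics
python3 - <<'E'
from cell import robot, grip, kin, viewer
import cv2
s=robot.observe(); print(s)
for c in ["scene","top","wrist"]:
    im=viewer.read_camera(c); cv2.imwrite(f"pics/a_{c}.png",im[:,:,::-1]); i=viewer.camera_info(c); print(c,i)
E
```

```text
pics
{'t': 0.0, 'joints': array([ 1.20100003,  0.46835075, -0.01158439,  1.60365922,  0.00600764,
        1.07136706, -0.05629355]), 'joint_velocities': array([ 0.00055576, -0.00119137,  0.00036056, -0.00040854,  0.00266775,
        0.00061789, -0.00073726]), 'joint_torque': array([ 2.11068791e-04, -5.20567560e+01, -1.22895560e-02, -2.43750519e+01,
       -5.67037915e-02,  1.72395824e-02,  1.54282338e-04]), 'tcp_pos': array([ 208.38643066, -615.06473834,  213.64274365]), 'tcp_rot': array([ 2.04487328,  0.33889347, -2.04574359]), 'contact_force': array([ 0.13839969, -0.90173667,  0.15442639]), 'wrist_torque': array([ 0.04519097,  0.02917559, -0.04874327]), 'grip_width': 0.9996973128618818}
scene {'camera_matrix': array([[377.60353684,   0.        , 322.22470648],
       [  0.        , 377.60353684, 192.96297077],
       [  0.        ,   0.        ,   1.        ]]), 'k1': -0.04036268308755836, 'R': array([[ 0.84699999,  0.53150273, -0.00979097],
       [ 0.42102286, -0.68195687, -0.59805902],
       [-0.32454702,  0.50243376, -0.80139226]]), 't': array([-497.5906498 ,  -87.78133086, 1418.99415608])}
top {'camera_matrix': array([[447.67661313,   0.        , 320.41713921],
       [  0.        , 447.67661313, 199.77585033],
       [  0.        ,   0.        ,   1.        ]]), 'k1': -0.06265928150171597, 'R': array([[ 0.02606245, -0.99965575,  0.00302001],
       [-0.97342589, -0.02606593, -0.22751398],
       [ 0.22751438,  0.00298981, -0.97377013]]), 't': array([  83.35599197,  566.28148991, 1055.41261408])}
wrist {'camera_matrix': array([[276.26775225,   0.        , 322.1392567 ],
       [  0.        , 276.26775225, 204.53273024],
       [  0.        ,   0.        ,   1.        ]]), 'k1': -0.002290993489985289, 'R': array([[ 0.32097647, -0.94708647, -0.00115039],
       [-0.91742937, -0.31122653,  0.24791408],
       [-0.2351541 , -0.07851919, -0.96878134]]), 't': array([-649.40658866,  -27.6953461 ,  390.17467677])}
```

View pics/a_scene.png

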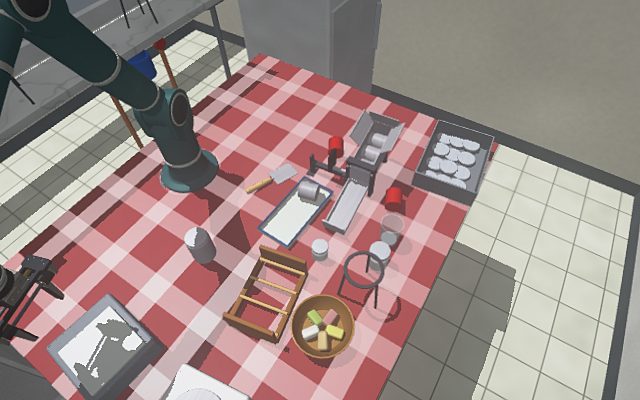

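View pics/a_top.png

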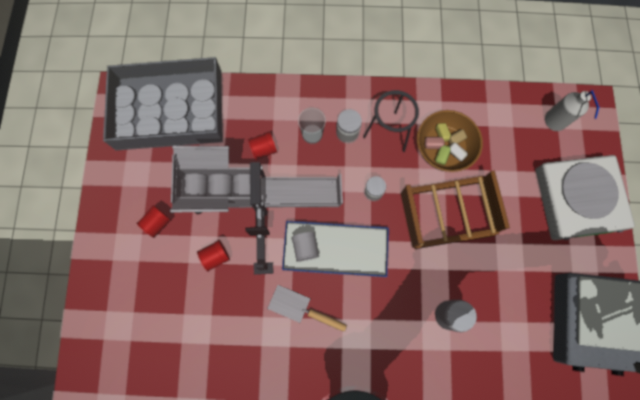

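View pics/a_wrist.png

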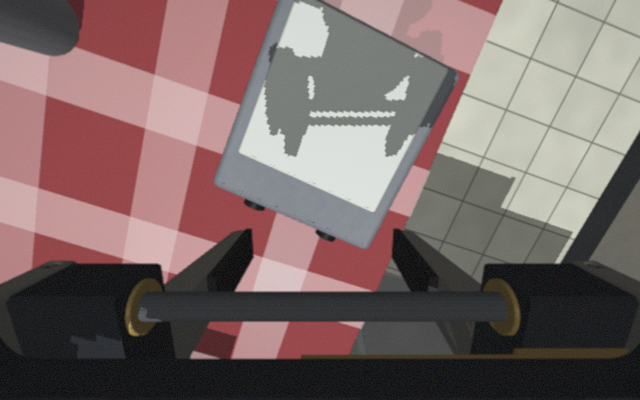

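```bash
cat > h.py <<'E'
from cell import robot, grip, kin, viewer
import numpy as np, cv2
from scipy.spatial.transform import Rotation as Ro
def w(cam,p,info=None):
    i=info or viewer.camera_info(cam); return i["R"].T@(np.array(p)-i["t"])
def proj(i,X):
    c=i["R"]@np.array(X,float)+i["t"]; a=c[:2]/c[2]; r=a@a; a=a*(1+i["k1"]*r); K=i["camera_matrix"]; return K[:2,:2]@a+K[:2,2]
def ray(i,uv):
    K=i["camera_matrix"]; d=(np.array(uv,float)-K[:2,2])/K[0,0]; a=d.copy()
    for _ in range(20): a=d/(1+i["k1"]*(a@a))
    v=i["R"].T@np.array([a[0],a[1],1]); return -i["R"].T@i["t"], v
def onz(i,uv,z):
    o,v=ray(i,uv); return o+v*(z-o[2])/v[2]
def pic(cam,name):
    im=viewer.read_camera(cam); cv2.imwrite("pics/"+name,im[:,:,::-1]); return im
E
python3 - <<'E'
from h import *
np.set_printoptions(precision=1,suppress=True)
names="hopper trough_end gate_grip rack tray rack_low0 rack_low1 rack_low2 rack_mid0 rack_top tin1_mid tin4_mid jar_a tall_can beaker tripod basket".split()
for c in ["top","scene"]:
    viewer.read_camera(c); i=viewer.camera_info(c)
    for n in names:
        r=viewer.pinpoint(n,c)
        print(c,n,[(w(c,d["at"],i),round(d["confidence"],2)) for d in r][:9])
print(robot.observe()["t"])
E
```

```text
top hopper [(array([587.4, 257.5,  -0.7]), 0.65)]
top trough_end [(array([602.3,  82.5,  54.1]), 0.91)]
top gate_grip [(array([479.7, 248. , 124.5]), 0.61)]
top rack [(array([ 553.2, -245.4,    1.2]), 0.78), (array([606.3, -43.6,   0.3]), 0.59)]
top tray [(array([445.2,  55.4,   5. ]), 0.97)]
top rack_low0 [(array([ 539.6, -177. ,   45.3]), 0.92), (array([ 565.3, -299.1,   41.8]), 0.56), (array([ 287.8, -232.1,    2.5]), 0.46)]
top rack_low1 [(array([ 539.6, -177. ,   45.3]), 0.92), (array([ 565.3, -299.1,   41.8]), 0.56), (array([ 287.8, -232.1,    2.5]), 0.46)]
top rack_low2 [(array([ 539.6, -177. ,   45.3]), 0.92), (array([ 565.3, -299.1,   41.8]), 0.56), (array([ 287.8, -232.1,    2.5]), 0.46)]
top rack_mid0 [(array([ 558.4, -272.7,   92.1]), 0.79), (array([ 547.2, -209.1,   89.1]), 0.58)]
top rack_top [(array([ 552.6, -237.2,  141.8]), 0.6)]
top tin1_mid [(array([580.1, 287.9,  83.4]), 0.68)]
top tin4_mid [(array([451.2, 135.2,  35.3]), 0.85)]
top jar_a [(array([775.9,  28.9,   1.6]), 0.87), (array([603.4, -41.7,   0.5]), 0.56)]
top tall_can [(array([ 291.2, -229.3,   -0.9]), 0.
[... 1179 characters left out ...]
ne rack_top [(array([ 554.3, -244.8,  141.6]), 0.89)]
scene tin1_mid [(array([579.1, 285.5,  85.2]), 0.63), (array([451.3,  57.4,   1.8]), 0.29)]
scene tin4_mid [(array([448.9, 128.8,  29.8]), 0.9), (array([572.8, 403.8, 105.5]), 0.63)]
scene jar_a [(array([606.3, -47.4,  -2.2]), 0.92), (array([581.4, 284.4,  85.9]), 0.7), (array([770.8,  27.1,   1.6]), 0.55)]
scene tall_can [(array([ 290.2, -233.3,   -0.9]), 0.85)]
scene beaker [(array([582.4, 284.8,  84.9]), 0.73), (array([767.5, 124.7,   2.3]), 0.62)]
scene tripod [(array([771.7, -83. ,   0. ]), 0.81), (array([576.9, 343. ,  94.3]), 0.33)]
scene basket [(array([ 739.1, -241.2,   -2.3]), 0.93), (array([ 555.3, -244.7,    0.7]), 0.54)]
1.95
```

```bash
cat >> h.py <<'E'
def down(th):
    "tool down, jaw axis at angle th in xy"
    c,s=np.cos(th),np.sin(th)
    return Ro.from_matrix(np.array([[0,c,s],[0,s,-c],[-1,0,0]])).as_rotvec()
E
python3 - <<'E'
from h import *
np.set_printoptions(precision=2,suppress=True)
s=robot.observe(); R=Ro.from_rotvec(s["tcp_rot"]).as_matrix(); i=viewer.camera_info("wrist")
print(R); C=-i["R"].T@i["t"]; print("cam in tool",R.T@(C-s["tcp_pos"])); print("cam rot in tool cols", R.T@i["R"].T)
for nm,p in [("gate",(478,247,122)),("trough",(598,78,54)),("rack",(555,-241,40)),("tray",(450,130,33)),("rackmid",(555,-241,250)),("hopview",(560,100,330))]:
    for th in np.arange(-np.pi,np.pi,np.pi/6):
        q=kin.ik(np.array(p)+[0,0,20],down(th))
        print(nm,round(th,2),None if q is None else q)
E
```

```text
[[ 0.    0.32 -0.95]
 [-0.   -0.95 -0.32]
 [-1.    0.   -0.  ]]
cam in tool [-170.23    0.07  -69.89]
cam rot in tool cols [[-0.   -0.25  0.97]
 [ 1.   -0.    0.  ]
 [ 0.    0.97  0.25]]
gate -3.14 [ 0.38  0.84 -1.32  1.89  0.89  1.18  1.87]
gate -2.62 [ 0.38  0.84 -1.32  1.89  0.89  1.18  2.39]
gate -2.09 [-1.07  0.42  0.66  1.98 -0.34  0.86 -2.31]
gate -1.57 [ 0.19  0.58 -0.95  1.9   0.57  0.96 -2.59]
gate -1.05 [ 0.09  0.51 -0.8   1.9   0.46  0.92 -1.98]
gate -0.52 [ 0.25  0.63 -1.05  1.89  0.65  1.01 -1.61]
gate -0.0 [ 0.24  0.62 -1.03  1.89  0.63  1.   -1.07]
gate 0.52 [ 0.24  0.62 -1.03  1.89  0.63  1.   -0.55]
gate 1.05 [ 0.25  0.63 -1.05  1.89  0.65  1.01 -0.04]
gate 1.57 [ 0.26  0.64 -1.06  1.89  0.66  1.01  0.47]
gate 2.09 [ 0.28  0.66 -1.1   1.89  0.7   1.03  0.97]
gate 2.62 [ 0.38  0.84 -1.32  1.89  0.89  1.18  1.34]
trough -3.14 [ 0.64  1.09 -1.34  1.77  1.13  1.27  2.14]
trough -2.62 [-0.08  0.57 -0.14  1.81  0.11  0.77 -2.89]
trough -2.09 [ 0.01  0.58 -0.26  1.81  0.2   0.78 -2.45]
trough -1.57 [ 0.13  0.61 -0.43  1.8   0.33  0.8  -2.03]
trough -1.05 [ 0.17  0.62 -0.48
[... 2406 characters left out ...]
.38  2.41]
hopview -3.14 [ 0.67  0.55 -1.31  1.58  0.53  1.43  2.46]
hopview -2.62 [-1.21  0.47  1.37  1.69 -0.47  1.37 -2.39]
hopview -2.09 [ 0.3   0.3  -0.67  1.6   0.19  1.31 -2.49]
hopview -1.57 [ 0.39  0.33 -0.8   1.6   0.24  1.32 -2.01]
hopview -1.05 [ 0.43  0.34 -0.85  1.59  0.26  1.32 -1.51]
hopview -0.52 [ 0.38  0.33 -0.78  1.6   0.24  1.32 -0.96]
hopview -0.0 [ 0.4   0.33 -0.81  1.6   0.25  1.32 -0.45]
hopview 0.52 [ 0.43  0.34 -0.86  1.59  0.27  1.32  0.06]
hopview 1.05 [ 0.46  0.36 -0.9   1.59  0.29  1.33  0.57]
hopview 1.57 [ 0.54  0.41 -1.03  1.59  0.35  1.35  1.04]
hopview 2.09 [ 0.67  0.55 -1.31  1.58  0.53  1.43  1.41]
hopview 2.62 [ 0.67  0.55 -1.31  1.58  0.53  1.43  1.94]
```

Run:
```python
from h import *
np.set_printoptions(precision=1,suppress=True)
def look(p,th,names,fn):
    robot.movep(np.array(p,float),down(th)); robot.hold(0.3)
    i=viewer.camera_info("wrist"); pic("wrist",fn)
    for n in names:
        print(fn,n,[(w("wrist",d["at"],i),round(d["confidence"],2)) for d in viewer.pinpoint(n,"wrist")])
look((545,-290,260),0.21,["rack","rack_low0","rack_mid0","rack_top"],"b_rack.png")
look((480,60,260),0.07,["tray","tin4_mid","trough_end"],"b_tray.png")
look((560,150,300),0.07,["hopper","gate_grip","trough_end","tin1_mid"],"b_hop.png")
print(robot.observe()["t"])
```

```text
b_rack.png rack []
b_rack.png rack_low0 []
b_rack.png rack_mid0 [(array([ 559.1, -276. ,   86.6]), 0.85), (array([ 547.5, -211.7,   92.5]), 0.73)]
b_rack.png rack_top [(array([ 557.9, -236.1,  140.7]), 0.93), (array([ 561.1, -275.7,   89.5]), 0.46)]
b_tray.png tray [(array([450.3,  58.6,   1.5]), 0.7)]
b_tray.png tin4_mid [(array([454.8, 133.1,  32.6]), 0.83), (array([ 558.1, -237.9,    1. ]), 0.41)]
b_tray.png trough_end [(array([598.4,  83.5,  53. ]), 0.59)]
b_hop.png hopper [(array([588. , 251.9,  -0.9]), 0.56)]
b_hop.png gate_grip [(array([477.5, 248.7, 123.1]), 0.67), (array([603. , -41. ,   5.8]), 0.25), (array([767.4, 125.1,   0.9]), 0.23)]
b_hop.png trough_end [(array([599.7,  83.5,  50.8]), 0.56)]
b_hop.png tin1_mid [(array([580.9, 285.9,  86. ]), 0.84)]
7.175
```

```bash
python3 -c "
import cv2,numpy as np
a=[cv2.imread('pics/b_%s.png'%n)[:300] for n in ('rack','tray')]
cv2.imwrite('pics/b2.png',np.vstack(a))"
```

```text
(no output)
```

View pics/b2.png

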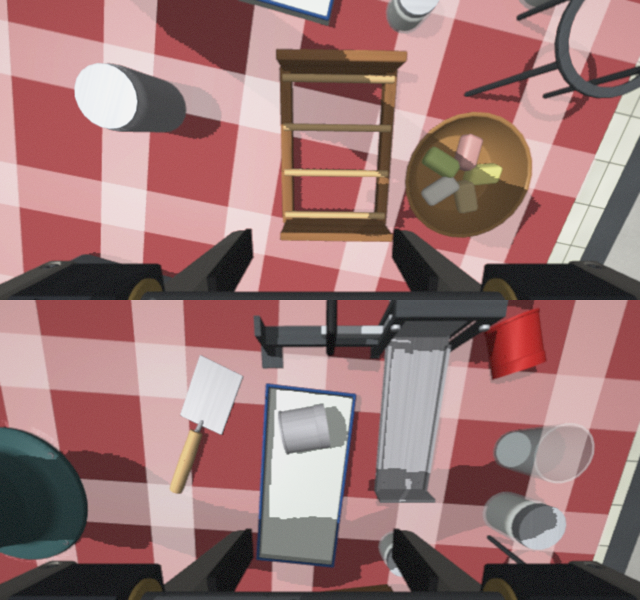

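View pics/b_hop.png

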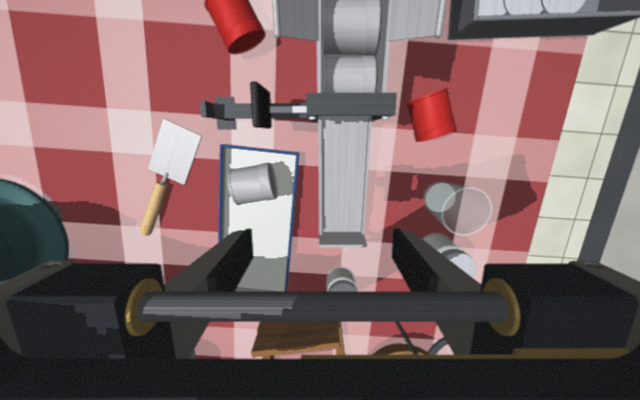

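```bash
python3 -c "
import cv2,numpy as np
a=cv2.imread('pics/b_rack.png')[40:250,265:415]
b=cv2.imread('pics/b_hop.png')[70:250,190:410]
cv2.imwrite('pics/b3.png',cv2.resize(a,None,fx=2.8,fy=2.8,interpolation=cv2.INTER_CUBIC))
cv2.imwrite('pics/b4.png',cv2.resize(b,None,fx=3,fy=3,interpolation=cv2.INTER_CUBIC))"
```

```text
(no output)
```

View pics/b3.png

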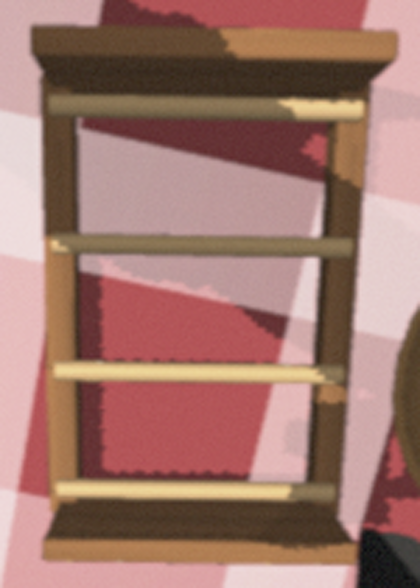

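View pics/b4.png

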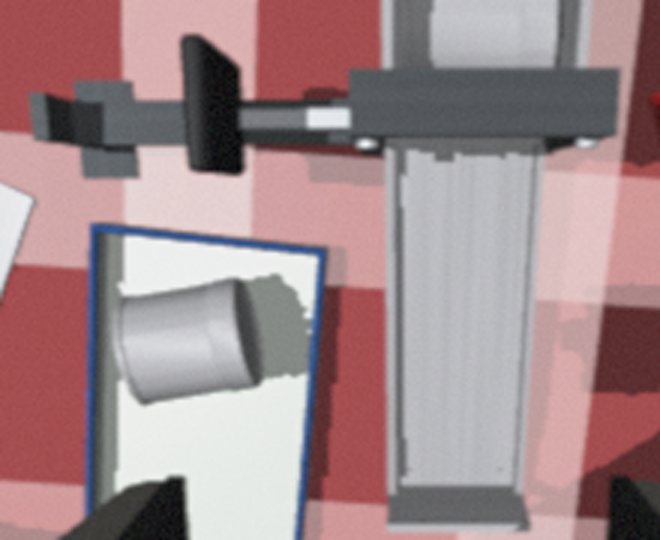

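```bash
cat >> h.py <<'E'
Rct=np.array([[0,-0.25,0.97],[1,0,0],[0,0.97,0.25]])
def caminfo(tcp,th):
    "predicted wrist camera info"
    i=dict(viewer.camera_info("wrist")); s=robot.observe(); Rt=Ro.from_rotvec(s["tcp_rot"]).as_matrix()
    C=-i["R"].T@i["t"]; off=Rt.T@(C-s["tcp_pos"]); rel=Rt.T@i["R"].T
    Rn=Ro.from_rotvec(down(th)).as_matrix(); i["R"]=(Rn@rel).T; i["t"]=-i["R"]@(np.array(tcp,float)+Rn@off); return i
E
python3 - <<'E'
from h import *
from scipy.optimize import least_squares
np.set_printoptions(precision=2,suppress=True)
print(robot.observe()["tcp_pos"],robot.observe()["tcp_rot"],down(.07))
i=caminfo((545,-290,260),0.21)
obs=[];mod=[]
for y,l,r in [(96,(48,105),(366,110)),(32,(50,244),(353,247)),(-32,(54,371),(346,375)),(-96,(57,489),(335,493))]:
    for x,p in ((-75,l),(75,r)): obs.append(np.array(p)/2.8+[265,40]); mod.append((x,y,26))
def T(p,m): c,s=np.cos(p[2]),np.sin(p[2]); return [p[0]+c*m[0]-s*m[1],p[1]+s*m[0]+c*m[1],m[2]]
f=lambda p:np.concatenate([proj(i,T(p,m))-o for m,o in zip(mod,obs)])
r=least_squares(f,[555,-241,.2]); print("rack",r.x,r.fun.reshape(-1,2))
# hopper overlay
i=caminfo((560,150,300),0.07); im=cv2.imread("pics/b_hop.png")
fl=lambda y:50+.1717*y
for (x0,y0,th),col in [((584,252,.07),(0,255,0)),((584,252,.05),(255,0,0))]:
    P=lambda m:tuple((proj(i,T((x0,y0,th),m))*1).astype(float))
    segs=[((s*x,-200,fl(-200)+10),(s*x,-15,fl(-15)+10)) for s in(-1,1) for x in(34,38)]+[((-101-5,-25,139),(-101-5,25,139)),((-101+5,-25,139),(-101+5,25,139)),((-34,-200,42),(34,-200,42))]
    for a,b in segs:
        a,b=[tuple(int(round((v-o)*3*16)) for v,o in zip(P(q),(190,70))) for q in(a,b)]
        if 'big' not in dir(): big=cv2.resize(im[70:250,190:410],None,fx=3,fy=3)
        cv2.line(big,a,b,col,1,cv2.LINE_AA,4)
cv2.imwrite("pics/b5.png",big)
E
```

```text
[559.98 149.71 300.12] [ 1.16  1.24 -1.16] [ 1.16  1.24 -1.16]
rack [ 556.6  -240.69    0.2 ] [[ 1.12  0.4 ]
 [-1.65  0.27]
 [ 1.36 -0.13]
 [-0.53  0.31]
 [ 0.82 -0.19]
 [-1.29 -0.23]
 [ 0.57 -0.44]
 [-0.39 -0.59]]
```

View pics/b5.png

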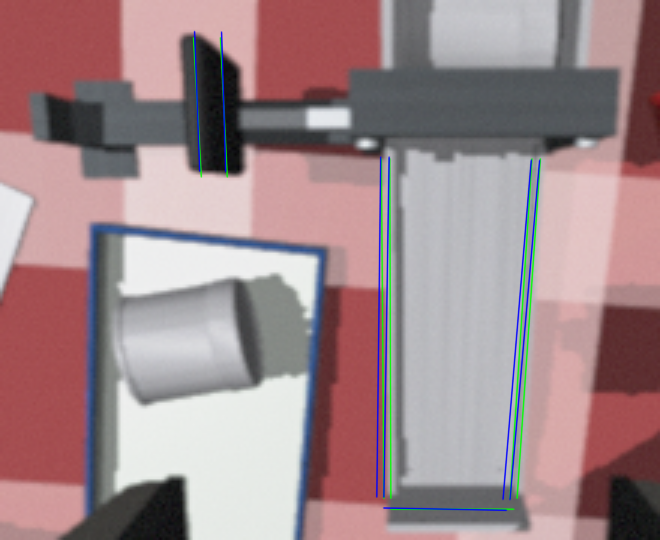

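```bash
python3 - <<'E'
from h import *
np.set_printoptions(precision=1,suppress=True)
th=.075; d=np.array([np.cos(th),np.sin(th),0])
p=np.array([479.5,245.5,103.])
for k in (0,40,80): print(kin.ik(p-d*k,down(th)))
grip(0.5,20)
robot.movep(p+[0,0,110],down(th)); robot.hold(.2)
pic("wrist","c1.png"); pic("scene","c1s.png")
robot.servo_line(p,feed=80); s=robot.observe(); print(s["tcp_pos"],s["contact_force"],s["t"])
pic("wrist","c2.png"); pic("scene","c2s.png")
E
python3 -c "
import cv2,numpy as np
a=[cv2.imread('pics/c%s.png'%n) for n in ('1','2')]
b=cv2.imread('pics/c2s.png')[80:230,260:460]
cv2.imwrite('pics/c3.png',np.hstack([cv2.resize(np.vstack(a),(400,500)),cv2.resize(b,(400,500))]))"
```

```text
[-0.   0.5 -0.6  1.9  0.4  0.8 -0.8]
[-0.   0.5 -0.7  2.   0.4  0.8 -0.9]
[-0.   0.4 -0.7  2.1  0.4  0.7 -0.9]
[479.8 245.7 103.5] [ 0.5  0.5 -0.6] 10.4667
```

View pics/c3.png

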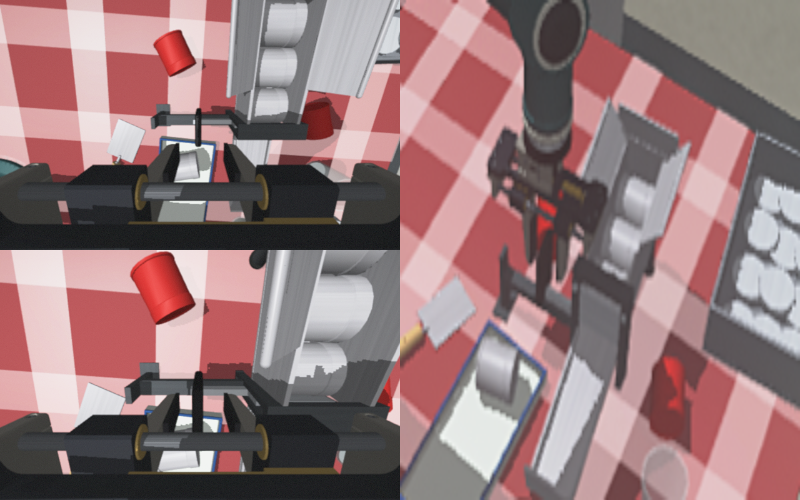

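```bash
python3 - <<'E'
from h import *
np.set_printoptions(precision=1,suppress=True)
th=.075; d=np.array([np.cos(th),np.sin(th),0])
grip(0.0,35); s=robot.observe(); p=s["tcp_pos"].copy(); print("grip",s["grip_width"],p,s["contact_force"])
robot.servo_line(p-d*72,feed=60)
s=robot.observe(); print(s["contact_force"])
for k in range(73,86):
    robot.servo_line(p-d*k,feed=40); s=robot.observe(); f=-s["contact_force"]@d
    print(k,(p-s["tcp_pos"])@d,f,s["contact_force"],s["grip_width"])
    if abs(f)>20: break
robot.hold(.5); print(robot.observe()["t"],robot.observe()["contact_force"])
pic("wrist","d1.png"); pic("scene","d1s.png"); pic("top","d1t.png")
E
python3 -c "
import cv2,numpy as np
a=[cv2.imread('pics/d1%s.png'%n) for n in ('','t')]
b=cv2.imread('pics/d1s.png')[80:230,260:460]
cv2.imwrite('pics/d3.png',np.hstack([cv2.resize(np.vstack(a),(400,500)),cv2.resize(b,(400,500))]))"
```

```text
grip 0.10596730590838807 [478.7 245.4 102.9] [-3.1 -0.3  2.6]
[-0.8  2.8 -3.2]
73 72.74310628594017 -2.0143499199731467 [ 1.7  4.6 -6. ] 0.10543580302531086
74 73.73026342100148 -2.624162652673496 [ 2.3  4.8 -6.9] 0.10443485283170204
75 74.56396046763692 -2.5557278637216183 [ 2.2  4.2 -6.7] 0.1078314116344514
76 74.58292578221182 -5.462711877237368 [  5.1   4.8 -10.5] 0.10840726933519457
77 74.5566901663563 -10.130324953402113 [  9.7   6.5 -13.3] 0.10929458722027675
78 74.5421103244636 -13.295926843888049 [ 12.9   5.9 -16.1] 0.11013530666839856
79 74.54971534248094 -16.48592322160797 [ 16.    6.6 -19.3] 0.10768201567680875
80 74.52693371903439 -18.923908429832753 [ 18.5   6.5 -23.1] 0.10834191202801806
81 74.5383612713197 -22.512742017537917 [ 22.    8.  -25.9] 0.11231219967644843
15.3167 [ 22.    8.  -26.1]
```

View pics/d3.png

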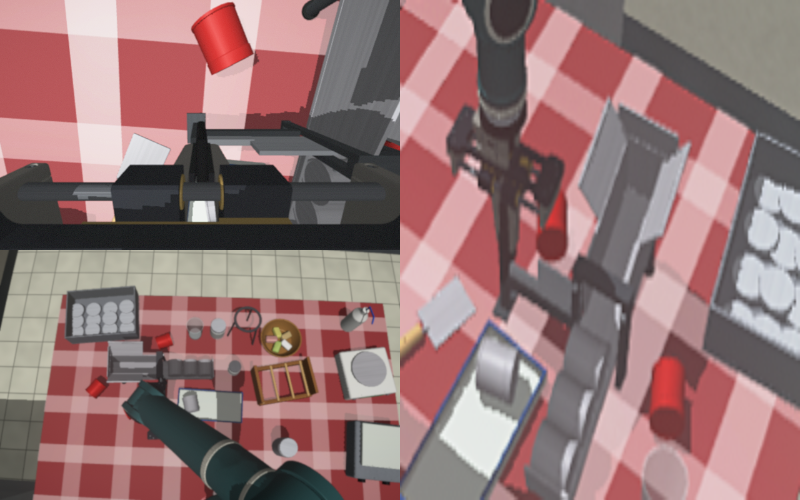

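```bash
python3 - <<'E'
from h import *
np.set_printoptions(precision=1,suppress=True)
th=.075; d=np.array([np.cos(th),np.sin(th),0])
s=robot.observe(); print(s["tcp_pos"])
p=s["tcp_pos"].copy(); p[2]=103
robot.servo_line(p,feed=40); print(robot.observe()["contact_force"])
grip(0.5); s=robot.observe(); print(s["tcp_pos"],s["contact_force"])
robot.servo_line(p+[0,0,120],feed=150)
grip(1.0)
robot.movep((590,20,260),down(.075)); robot.hold(.3)
for c in ("wrist","top","scene"):
    i=viewer.camera_info(c); pic(c,"e_%s.png"%c)
    for n in ["gate_grip","trough_end","tin1_mid","tin4_mid"]:
        print(c,n,[(w(c,q["at"],i),round(q["confidence"],2)) for q in viewer.pinpoint(n,c)])
print(robot.observe()["t"])
E
python3 -c "
import cv2,numpy as np
a=cv2.imread('pics/e_wrist.png')[:260]
b=cv2.imread('pics/e_top.png')[100:300,100:420]
cv2.imwrite('pics/e3.png',np.vstack([a,cv2.resize(b[:160],(640,320))]))"
```

```text
[404.3 240.2 103. ]
[ 3.1  4.3 -5.5]
[404.3 240.2 103. ] [ 0.8 -0.4 -0.5]
wrist gate_grip []
wrist trough_end []
wrist tin1_mid [(array([ 557.4, -242.2,   46.4]), 0.75), (array([598. ,  85.3,  49.9]), 0.74)]
wrist tin4_mid [(array([451.6, 132.5,  31.7]), 0.78)]
top gate_grip [(array([408.8, 242.8, 122.8]), 0.85)]
top trough_end [(array([603.5,  79.8,  51.4]), 0.95)]
top tin1_mid [(array([595.4,  85.2,  47.7]), 0.96)]
top tin4_mid [(array([450.8, 135.4,  34. ]), 0.59), (array([ 559.1, -275.2,   90.3]), 0.4)]
scene gate_grip []
scene trough_end [(array([592.4,  74.5,  53.9]), 0.82)]
scene tin1_mid [(array([594.5,  78.8,  53.1]), 0.78), (array([ 552. , -243. ,  140.9]), 0.2)]
scene tin4_mid [(array([453. , 131.4,  31.6]), 0.7)]
20.3833
```

View pics/e3.png

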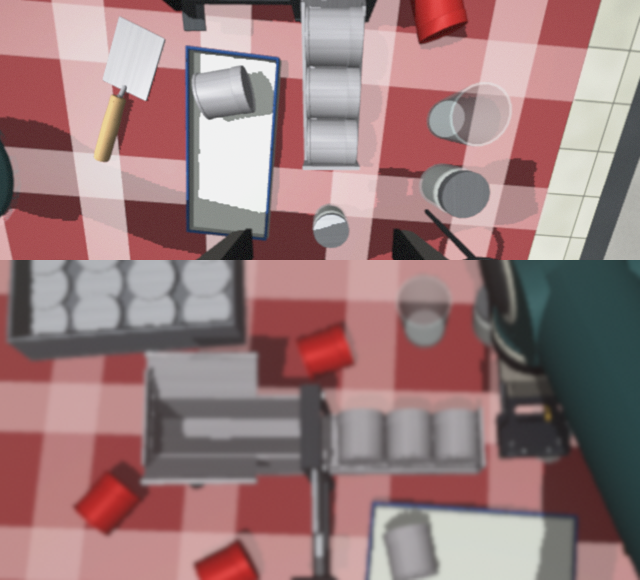

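```bash
cat >> h.py <<'E'
RK=np.array([556.6,-240.7]); RTH=0.20
ry=np.array([-np.sin(RTH),np.cos(RTH)])
PL={"low0":(-64,40),"low1":(0,40),"low2":(64,40),"mid0":(-32,91),"mid1":(32,91),"top":(0,142)}
def place_xyz(n):
    y,z=PL[n]; a=RK+ry*y; return np.array([a[0],a[1],z])
def st(msg):
    s=robot.observe(); print(msg,"t%.1f"%s["t"],s["tcp_pos"].round(1),"F",s["contact_force"].round(1),"w%.3f"%s["grip_width"])
def pick(p,th,dz=-9,opening=1.0):
    "p tin centre; TCP goes to z+dz"
    p=np.array(p,float)
    grip(opening,25)
    robot.movep([p[0],p[1],190],down(th))
    robot.servo_line([p[0],p[1],p[2]+dz],feed=140); st("at")
    grip(0.0,25); st("gripped")
    robot.servo_line([p[0],p[1],200],feed=150); st("lifted")
def place(n,dz=-9,gap=1.5,dx=0):
    p=place_xyz(n)+np.r_[np.cos(RTH)*dx,np.sin(RTH)*dx,0]
    robot.movep([p[0],p[1],230],down(RTH))
    robot.servo_line([p[0],p[1],p[2]+dz+35],feed=150)
    robot.servo_line([p[0],p[1],p[2]+dz+gap],feed=40); robot.hold(.2); st("down")
    grip(0.82); robot.hold(.2); st("released")
    robot.servo_line([p[0],p[1],230],feed=150)
E
python3 - <<'E'
from h import *
pick((597.5,81,52),.075); pic("scene","f1.png")
print(robot.observe()["grip_width"])
E
```

```text
at t22.3 [598.3  81.2  44. ] F [ 1.1 -0.5 -0.7] w1.000
gripped t22.8 [597.4  80.9  43.2] F [-1.1  0.3  2.5] w0.671
lifted t24.0 [596.8  80.8 198.9] F [-0.   0.5 -1.7] w0.674
0.6716788840857164
```

View pics/f1.png

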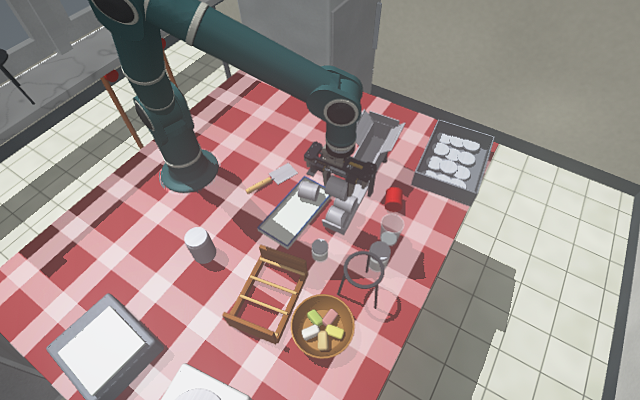

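```bash
python3 - <<'E'
from h import *
np.set_printoptions(precision=1,suppress=True)
place("low2"); pic("scene","g1.png"); pic("wrist","g1w.png")
i=viewer.camera_info("wrist"); print([(w("wrist",q["at"],i),round(q["confidence"],2)) for q in viewer.pinpoint("tin1_mid","wrist")])
print(place_xyz("low2"))
E
python3 -c "
import cv2,numpy as np
a=cv2.imread('pics/g1w.png')[:300]
b=cv2.imread('pics/g1.png')[140:340,200:420]
cv2.imwrite('pics/g3.png',np.vstack([a,cv2.resize(b,(330,300)).repeat(1,0) if 0 else cv2.copyMakeBorder(cv2.resize(b,(330,300)),0,0,0,310,0)]))"
```

```text
down t27.5 [ 543.5 -178.    32.5] F [-1.9 -0.5  1.7] w0.672
released t28.1 [ 544.  -177.9   32.5] F [ 0.4 -0.5  0.1] w0.820
[(array([ 545.3, -175.3,   43.2]), 0.6), (array([ 569.7, -306.9,   44.1]), 0.29)]
[ 543.9 -178.    40. ]
```

View pics/g3.png

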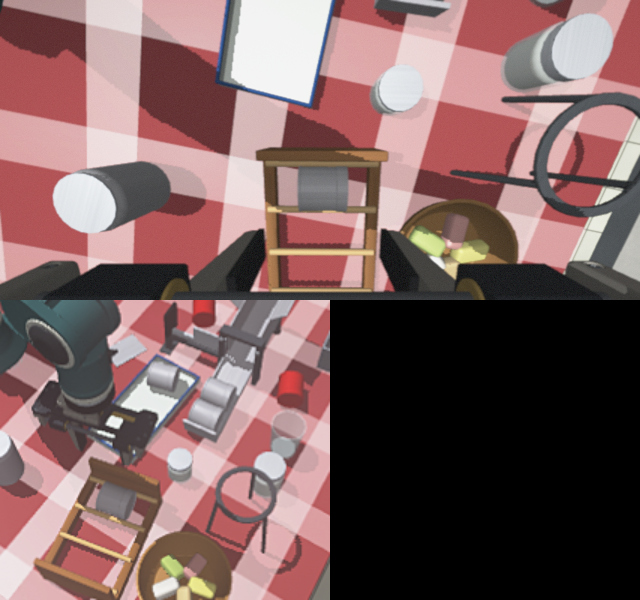

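```bash
python3 - <<'E'
from h import *
np.set_printoptions(precision=1,suppress=True)
for n in ("low1","low0"):
    pick((597.5,81,52),.075)
    wd=robot.observe()["grip_width"]
    if not .65<wd<.70: pic("scene","h_bad.png"); print("bad"); break
    place(n)
robot.movep((470,70,260),down(.2)); robot.hold(.3)
for c in ("wrist","top","scene"):
    i=viewer.camera_info(c); pic(c,"h_%s.png"%c)
    for nm in ("tin4_mid","tin1_mid"): print(c,nm,[(w(c,q["at"],i),round(q["confidence"],2)) for q in viewer.pinpoint(nm,c)])
    m=viewer.silhouettes("tin4_mid",c)
    for k in m:
        ys,xs=np.nonzero(k["mask"]); print(c,"mask",xs.mean(),ys.mean(),len(xs),round(k["confidence"],2), onz(i,(xs.mean(),ys.mean()),40))
st("")
E
python3 -c "
import cv2,numpy as np
a=cv2.imread('pics/h_wrist.png')[:260]
b=cv2.imread('pics/h_scene.png')[140:340,200:420]
c=cv2.imread('pics/h_top.png')[140:340,200:420]
f=lambda b:cv2.resize(b,(320,300))
cv2.imwrite('pics/h3.png',np.vstack([a,np.hstack([f(b),f(c)])]))"
```

```text
at t32.4 [598.2  81.2  43.9] F [ 0.   0.1 -0.3] w1.002
gripped t33.0 [597.6  80.9  43.2] F [-0.9 -1.   2.2] w0.675
lifted t34.2 [596.8  80.8 198.9] F [-0.3 -0.2 -1.4] w0.676
down t37.8 [ 556.2 -240.8   32.5] F [-2.9 -0.4  2. ] w0.673
released t38.4 [ 556.7 -240.7   32.5] F [ 0.4 -0.2 -0.3] w0.819
at t42.8 [598.2  81.2  43.9] F [0.2 0.2 0.1] w0.998
gripped t43.3 [597.5  80.9  43.2] F [-1.4 -0.   2.5] w0.674
lifted t44.5 [596.8  80.8 198.9] F [-0.8  0.6 -0.7] w0.674
down t48.4 [ 569.  -303.5   32.5] F [-3.3  0.3  1.5] w0.673
released t49.0 [ 569.4 -303.4   32.5] F [ 0.3  1.5 -0.6] w0.820
wrist tin4_mid [(array([453.1, 131.7,  33.8]), 0.84), (array([447.5,  58.1,   2.2]), 0.47)]
wrist tin1_mid [(array([ 545.3, -176.5,   41.1]), 0.88)]
wrist mask 317.7057115198451 135.5619554695063 2066 0.9 [451.5 134.3  40. ]
wrist mask 336.6886258363356 333.72516726711274 1943 0.51 [ 544.  -171.9   40. ]
top tin4_mid [(array([450.6, 134.7,  35. ]), 0.65)]
top tin1_mid [(array([ 541.6, -175.6,   39.9]), 0.97)]
top mask 304.84796238244513 246.1253918495298 638 0.96 [449.7 134.2  40. ]
scene tin4_mid []
scene tin1_mid [(array([ 543.5, -182.9,   38.6]), 0.87), (array([ 554.5, -239.8,   40.9]), 0.71)]
scene mask 308.59763313609466 189.801775147929 338 0.71 [450.5 130.4  40. ]
scene mask 267.77409233527567 294.1425369789332 2231 0.7 [ 557.6 -246.4   40. ]
 t52.8 [470.  70. 260.] F [-0.4 -0.3 -0.3] w0.815
```

View pics/h3.png

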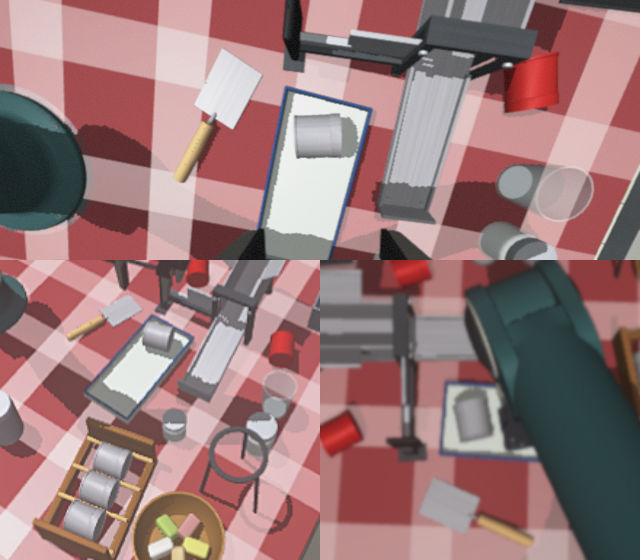

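```bash
python3 - <<'E'
from h import *
np.set_printoptions(precision=1,suppress=True)
pick((451.5,133,33),.22,dz=-7,opening=.88)
wd=robot.observe()["grip_width"]
if .65<wd<.70: place("mid1",dz=-7,gap=1)
else: print("bad")
robot.movep((540,-300,280),down(.2)); robot.hold(.3)
for c in ("wrist","scene"):
    i=viewer.camera_info(c); pic(c,"k_%s.png"%c)
    for nm in ("tin4_mid","tin1_mid"): print(c,nm,[(w(c,q["at"],i),round(q["confidence"],2)) for q in viewer.pinpoint(nm,c)])
st("");print([place_xyz(k) for k in PL])
E
python3 -c "
import cv2,numpy as np
a=cv2.imread('pics/k_wrist.png')[:260]
b=cv2.imread('pics/k_scene.png')[140:340,200:420]
f=lambda b:cv2.resize(b,(320,300))
cv2.imwrite('pics/k3.png',np.vstack([a,np.hstack([f(b),f(b)])]))"
```

```text
at t54.9 [452.1 133.2  26.6] F [-0.4  0.3 -0.2] w0.881
gripped t55.3 [451.6 132.9  26.4] F [-1.6 -0.8  5. ] w0.672
lifted t56.6 [450.9 132.8 199.2] F [-0.1  0.  -1.2] w0.673
down t60.1 [ 550.3 -209.3   85.1] F [-0.2 -0.4 -1.4] w0.667
released t60.7 [ 550.3 -209.3   85.1] F [-0.5 -0.3 -0.1] w0.821
wrist tin4_mid [(array([ 548.3, -208.8,   89.4]), 0.82)]
wrist tin1_mid [(array([ 543.9, -176.6,   39.2]), 0.77)]
scene tin4_mid [(array([ 552.8, -209.3,   87.3]), 0.56)]
scene tin1_mid [(array([ 541.2, -177.9,   39.8]), 0.44)]
 t62.9 [ 540.1 -299.8  280. ] F [0.4 0.6 0.4] w0.820
[array([ 569.3, -303.4,   40. ]), array([ 556.6, -240.7,   40. ]), array([ 543.9, -178. ,   40. ]), array([ 563. , -272.1,   91. ]), array([ 550.2, -209.3,   91. ]), array([ 556.6, -240.7,  142. ])]
```

View pics/k3.png

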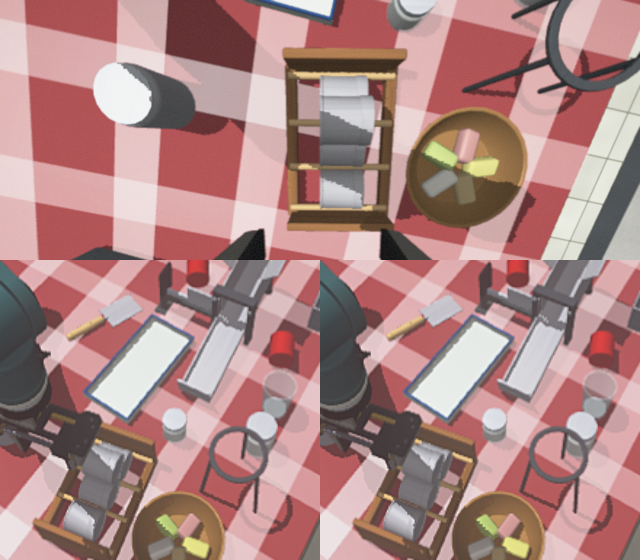

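```bash
python3 - <<'E'
from h import *
np.set_printoptions(precision=1,suppress=True)
th=.075; d=np.array([np.cos(th),np.sin(th),0])
p=np.array([404.3,240.2,103.])
robot.movep((480,150,260),down(th))
grip(0.5,35)
robot.movep(p+[0,0,110],down(th)); robot.servo_line(p,feed=100); st("at")
grip(0.0,35); st("grip"); p0=robot.observe()["tcp_pos"].copy(); p0[2]=103
robot.servo_line(p0+d*72,feed=70)
for k in range(73,92):
    robot.servo_line(p0+d*k,feed=40); s=robot.observe(); f=s["contact_force"]@d
    print(k,((s["tcp_pos"]-p0)@d).round(1),f.round(1),s["contact_force"],round(s["grip_width"],3))
    if np.linalg.norm(s["contact_force"])>30 : break
q=robot.observe()["tcp_pos"]; robot.hold(.3)
robot.servo_line(q,feed=40); st("relaxed")
grip(0.42); st("open"); robot.servo_line(q+[0,0,120],feed=120)
robot.movep((480,60,300),down(th)); robot.hold(.3)
for c in ("wrist","top","scene"):
    i=viewer.camera_info(c); pic(c,"m_%s.png"%c)
    print(c,[(w(c,q["at"],i),round(q["confidence"],2)) for q in viewer.pinpoint("gate_grip",c)])
st("")
E
python3 -c "
import cv2,numpy as np
a=cv2.imread('pics/m_wrist.png')[:260]
b=cv2.imread('pics/m_scene.png')[80:340,200:420]
c=cv2.imread('pics/m_top.png')[100:300,150:520]
f=lambda b:cv2.resize(b,(320,300))
cv2.imwrite('pics/m3.png',np.vstack([a,np.hstack([f(b),f(c)])]))"
```

```text
at t67.0 [404.7 240.5 103.5] F [ 0.1 -0.4  0.1] w0.499
grip t67.6 [404.4 240.2 103.1] F [ 0.2 -1.   1. ] w0.108
73 73.5 -0.3 [-0.2 -1.4  4.7] 0.108
74 74.0 -1.5 [-1.4 -2.   5.2] 0.108
75 74.9 -2.5 [-2.4 -2.7  6.4] 0.107
76 75.9 -1.9 [-1.7 -2.7  6.3] 0.107
77 76.8 -2.5 [-2.3 -2.7  6.3] 0.108
78 77.8 -2.1 [-1.9 -3.3  5.2] 0.104
79 78.9 -1.9 [-1.6 -3.2  6.8] 0.107
80 79.9 -2.4 [-2.1 -3.6  6.2] 0.106
81 79.9 -6.1 [-5.8 -4.2  8.4] 0.113
82 79.9 -8.3 [-8.  -5.2 10.6] 0.104
83 79.9 -12.3 [-11.8  -6.2  13.1] 0.103
84 79.8 -14.0 [-13.6  -6.7  14.9] 0.103
85 79.8 -17.9 [-17.3  -7.7  18.5] 0.105
86 79.8 -19.4 [-18.8  -8.3  19.6] 0.108
87 79.8 -22.2 [-21.6  -8.2  22.4] 0.105
relaxed t73.2 [483.7 245.8 103.1] F [-3.5 -1.7  5.6] w0.104
open t73.8 [484.  245.8 102.9] F [ 0.2 -0.3  0.9] w0.420
wrist [(array([486.3, 249.3, 123.2]), 0.59), (array([599.6,  83.4,  52.9]), 0.3)]
top [(array([488.5, 246.8, 124.1]), 0.55)]
scene [(array([480.7, 247.8, 120.6]), 0.57)]
 t76.3 [480.   60.1 300. ] F [-0.2 -0.5  0.3] w0.418
```

View pics/m3.png

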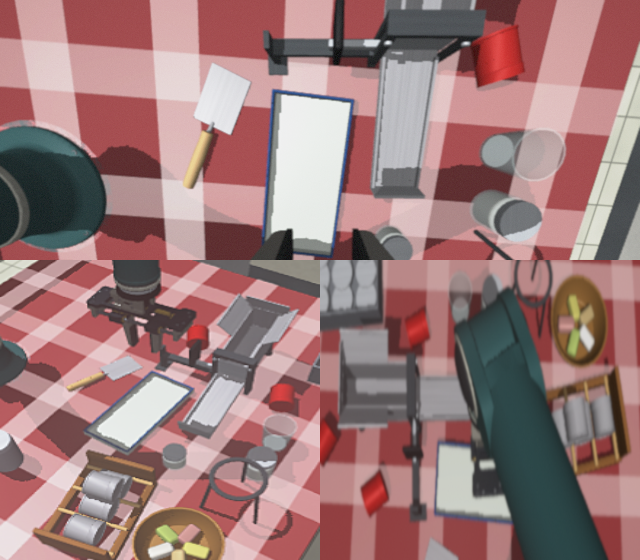

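Run:
```python
from h import *
np.set_printoptions(precision=1,suppress=True)
for c in ("scene","top"):
    viewer.read_camera(c); i=viewer.camera_info(c)
    for n in ("tin1_mid","tin4_mid"): print(c,[(w(c,q["at"],i),round(q["confidence"],2)) for q in viewer.pinpoint(n,c)])
robot.job_done(); st("done")
```

```text
scene [(array([ 543.3, -179.8,   38.1]), 0.74), (array([ 572.2, -304.9,   41.1]), 0.73)]
scene [(array([605.4, -45.1,   0.6]), 0.61), (array([ 550.6, -209.2,   87.5]), 0.58), (array([ 557.7, -276.4,   94.5]), 0.25)]
top [(array([ 740.5, -238.7,   -0.1]), 0.62), (array([ 539.4, -178.7,   37.3]), 0.49)]
top [(array([ 548.7, -208.8,   88.7]), 0.95)]
the job is handed in; nothing more can be done
the job is handed in; nothing more can be done
```

I handed the job in at about 76 s of the 210 s limit. All four steel tins are stacked on the rack and the gate is shut.

- **Gate out:** I drew it until it hit the end stop hard. That took 74.5 mm, because the gate seems to have stood about 5 mm open at the start. All three hopper tins rolled into the trough.
- **Stacking:** Three tins from the trough went into low2, low1 and low0. The tray held only one tin, and that went into mid1.
- **Gate shut:** Pushing it back moved it 79.9 mm before it met the other stop, which matches the full 80 mm stroke.

**Last checks:**
- The network's readings for the tins in low0, low2 and mid1 were all within about 5 mm of their places. The last round did not report the tin in low1, but an earlier one put it within about 3 mm and the last pictures show it lying there.
- I judged the tins' alignment along the dowels by eye.
- In the pictures the tray and trough are empty and the other things on the bench stand where they did.
- A few readings were plainly wrong, such as the basket and a jar reported as tins, and I ignored them.

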